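# Load the bottle steriliser and snap its lid shut

### The arm

A 6-joint arm with a two-finger parallel gripper is mounted at the origin on the work surface. World frame = base frame: x ahead of the robot, y to its left, z up, the work surface at z = 0. Lengths are in m, angles in rad, forces in N, time in s.
With the tool pointing down it reaches from about 0.375 to 0.825 m from the base axis. Payload 5.5 kg.
Tool frame: the origin (TCP) lies on the mounting face of the last link; the fingertips stand 173 mm ahead of it and the grasp point (between the pads) lies 155 mm ahead of it; z points along the fingers, y is the line along which they close (so a half turn about z gives the same grasp; the last joint's range is limited). The gripper opens to 85 mm and grips with 20 to 120 N. Pads are 22 mm wide; open, the fingers measure 114 mm over their backs; the gripper's body (76 mm by 85 mm) begins 54 mm behind the grasp point. The pads swing forward as they close: fully open they stand 13 mm farther back than shut.
Start: joints at [1.263, 0.314, -0.047, 1.21, 0, 1.571], TCP at [0.182, 0.572, 0.405] pointing down, gripper open.
Joint ranges: [-2.67, 2.67], [-0.69, 1.73], [-1.03, 1.25], [-2.08, 2.16], [-1.42, 1.45], [-3.14, 3.14]. Speed limits (rad/s): [2.39, 2.39, 3.01, 3.14, 3.14, 3.14].

### API

Orientations are given as a 3x3 rotation matrix whose columns are the frame's x, y, z axes.
In Python, from rig import robot, camera, camera_info gives the robot as it stands. The module is installed in compiled form; this text tells all that it offers.
- The arm moves only by the tool move_arm, never from a script. Its argument "series" is a list of rows, each an object with "translation": the shift along the tool's x, y, z in cm, a list of three; "twist": the turn about the tool's z in rad; "hand": the opening, from -1 (shut) to 1 (fully open). In form: [{"translation": [x, y, z], "twist": twist, "hand": hand}, ...]. A call has 1 to 20 rows; each row is the pose to reach, as a shift and turn from the pose commanded when the call began, along the tool's axes at that moment; what a row does not reach only later rows make up. A row lasts 1/10 s, in which the tool goes at most 50 mm and 8.59 degrees, less where a joint would pass 70% of its speed; a pose out of reach is approached as far as the arm can. A call with a gripper value outside its range is refused whole. The fingers move at their own pace and stop on an object; "squeeze" is the grip in N (left out, the last holds). Time passes only in rows, so rows that repeat a pose let the fingers close. It gives the time, the measured TCP pose, the force, the opening and the grip force at its end, in the units of the state.
- robot.read_state(): the state, without advancing time (a new reading comes with each control period).
- camera(name): name is "scene" or "top"; returns the picture (384x512x3 uint8, red, green, blue); there is no depth.
- camera_info(name): a dict with "mtx" (3x3 intrinsics, pixels), "k1" (the pictures are not rectified: a ray, as slopes to the right and down, at radius r is drawn at 1 + k1 r^2 times it, then the intrinsics apply), "R" (3x3) and "t" (3): a world point X has camera coordinates R X + t. Camera axes: x right, y down, z forward; pixel columns grow to the right and rows downward; lengths in m; the calibration is good to about 2 mm. A picture is of the moment at which its call begins. camera_info takes no time and is no camera call.
- robot.hand_in(): hands the job in; it is judged then, once.
The state is a dict: "clock": time; "joint_positions": joint angles; "joint_velocities": joint speeds; "effort": joint torques, N m; "tool_pos": TCP position; "tool_rot": TCP orientation; "contact_force": force on the tool from outside, world axes, zero at the start; "wrist_torque": the same for the moment, N m; "width": opening from 0.0 (shut) to 1.0 (fully open); "gripper_force": force on a finger pad.
Only numpy, scipy, OpenCV 4.12 (cv2) and the standard library are available. Lean on these libraries where they do the work, as an engineer would, in place of code of your own. Each camera call takes 0.05 s, during which the arm holds its last target. There are 200 camera calls.

### The job

Take the empty white baby bottle with the blue bands out of the draining rack and stand it upside down over the free orange post in the steriliser, then close the clear lid and press it fully shut, past its catch. Leave everything else where it is.

Things in the scene. Friction and masses are not known exactly. Their poses are not given: they have to be found in the camera images.
- bottle: white baby bottle with two blue bands, hollow, 115 mm long, 90 g; 56 mm in diameter for the first 85 mm from its base, then a 48 mm neck, 42 mm opening. Origin at the centre of its base, z along its axis to the mouth. It starts lying level in either groove of the rack, axis 38 mm above the counter, mouth away from the robot (along the rack's +x)
- bottle_mouth (a point): centre of the bottle's mouth plane, on its axis 115 mm from the base; axes as the bottle
- rack: grey draining rack fixed to the counter, 170 x 200 mm, 6 mm thick, with white ribs along its x, tops 16 mm above the counter, forming two grooves at y = -50 and +50 mm. Origin at the centre of its underside
- cup: orange training cup, 56 mm in diameter, 100 mm long, lying in the rack's other groove, origin at the centre of its base, z towards its mouth; bystander
- steriliser: white base fixed to the counter, 200 x 200 mm, tray floor 40 mm high, 6 mm rim up to 50 mm; origin at the centre of its underside. The lid's hinge runs along its x at y = +100 mm, 50 mm high; a sprung catch in the middle of its -y side sticks out 6 mm; the lid's clasp there, 44 mm wide, reaches 13 mm beyond and 22 mm below the lid's edge
- lid (a joint): lid angle, rad: 0 fully shut, 1.57 the dome stands on edge at the base's +y side, stop 1.85; starts at 1.45 to 1.8. Stiff hinge: the lid stays where it is left and takes up to 5 N at its free edge to move. From 0.06 rad the clasp rides on the catch and needs about 15 N down near the free edge; below 0.03 it snaps home and holds
- lid_hinge (a point): mid-point of the hinge line, 50 mm above the counter; turns with the lid: x along the hinge, -y from hinge to free edge, z out through the dome's top; parallel to the steriliser's axes when shut, turned by -angle about x when open. The lid is a clear box-shaped dome, open below, walls 4 mm, 400 g, from y = 0 to -200, x = -100 to 100, z = 0 to 130 mm
- lid_pad (a point): centre of the blue press pad (70 x 40 mm, flush) on the outside of the dome's top, at lid x 0, y -175, z 130 mm; axes as lid_hinge
- post: orange upright drying post fixed on the tray, 14 mm in diameter, 70 mm high, foot 28 mm wide and 4 mm high; at steriliser x = -45 or +45 mm, y = -15 mm. Origin at the centre of its underside on the tray floor, 40 mm above the counter. The seated bottle's mouth rests on the tray floor
- pot: green pot, 56 mm in diameter, 60 mm high, standing loose and upside down on the tray at the other of the two places, 90 mm from the post; origin at its base, which is uppermost; bystander
- tin: yellow tin, 74 mm in diameter, 120 mm high, standing beyond the rack and steriliser; origin at the centre of its underside; bystander
- mug: blue mug, 76 mm in diameter, 85 mm high with a handle at its +y, standing in front of the gap between rack and steriliser; origin at the centre of its underside; bystander

How it is judged:
By the outcome, as a careful person would: the job done as asked, in the order asked, and still so for the second after the job is handed in, with the robot touching nothing.
It also fails if it takes over 69 s, if anything falls off the work surface, if the arm or the gripper's body presses on something with over 40 N, if the wrist force passes 120 N, or if a joint passes its speed limit or range.

## Working session

There is one attempt and no reset: what is moved stays moved. The work goes in short steps, Python scripts to look and compute and a tool call to move; the robot and the scene stay as the last step left them, time stands still between calls to the robot, and variables do not carry over. Pictures are saved under pics/ and viewed, at most 13 in all, crops included, and the job is handed in when it is done.

Besides the shell and the picture viewer there is one more tool, called after "Emit:" in YAML: its name, and indented under it one key for each argument. move_arm: Moves the arm, as the interface text tells. Its arguments: {"type":"object","properties":{"series":{"type":"array"},"squeeze":{"type":"number"}},"required":["series"]}

```bash
mkdir -p pics; python3 - <<'E'
from rig import robot,camera,camera_info
import cv2,numpy as np
for n in("scene","top"):
    im=camera(n); cv2.imwrite(f"pics/{n}0.png",im[:,:,::-1]); np.save(f"pics/{n}0.npy",im)
    print(n,{k:np.round(v,4).tolist() for k,v in camera_info(n).items()})
s=robot.read_state(); print(s["clock"],s["tool_pos"],s["tool_rot"],s["contact_force"],s["width"])
E
```

```text
scene {'mtx': [[434.1223, 0.0, 261.5813], [0.0, 434.1223, 191.9607], [0.0, 0.0, 1.0]], 'k1': -0.0029, 'R': [[0.1345, 0.9909, -0.0053], [0.6678, -0.0945, -0.7383], [-0.7321, 0.0957, -0.6745]], 't': [-0.0122, -0.272, 1.3457]}
top {'mtx': [[430.8151, 0.0, 254.1406], [0.0, 430.8151, 190.2991], [0.0, 0.0, 1.0]], 'k1': -0.0568, 'R': [[-0.0188, -0.9998, 0.0099], [-0.9903, 0.0173, -0.1375], [0.1373, -0.0123, -0.9904]], 't': [-0.0602, 0.5814, 0.9099]}
0.1 [0.18170981 0.57156093 0.40392913] [[-9.52987964e-01  3.03007794e-01 -4.65346080e-04]
 [ 3.03008151e-01  9.52986865e-01 -1.44772034e-03]
 [ 4.79815469e-06 -1.52066372e-03 -9.99998844e-01]] [0.60510988 0.46796665 0.05515191] 1.0021281640849729
```

View pics/scene0.png

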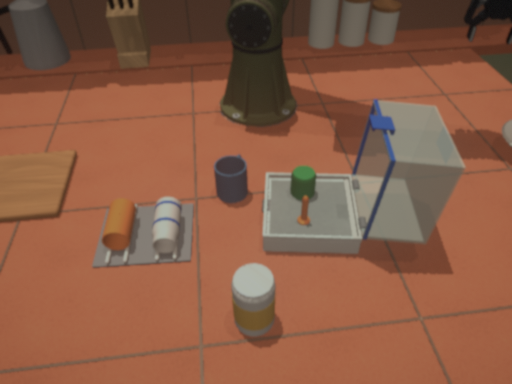

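View pics/top0.png

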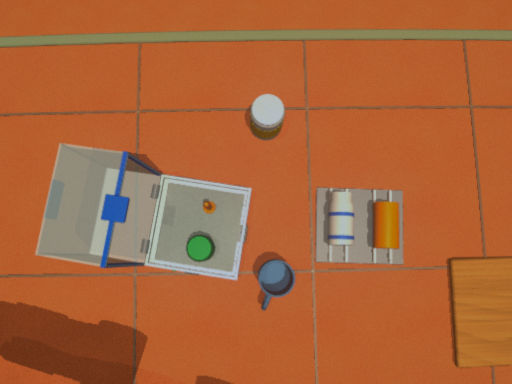

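The scene camera faces the robot (right is +y). The bottle is in the rack groove nearer the steriliser, at top (341,218) and scene (167,225), with its mouth away from the robot. The free post is at top (208,206) and scene (305,210), and the green pot is at top (200,248). The lid stands open on the left of the top view, with its free edge as the blue line from (125,155) to (105,265). The mug is at top (275,278).

```bash
cat > h.py <<'E'
import numpy as np,cv2
from rig import robot,camera,camera_info
def ray(n,p):
    c=camera_info(n);R=np.array(c["R"]);t=np.array(c["t"])
    d=cv2.undistortPoints(np.array([[p]],float),np.array(c["mtx"]),np.array([c["k1"],0,0,0.]),None,None)[0,0] if 0 else None
    m=np.array(c["mtx"]);q=np.array([(p[0]-m[0,2])/m[0,0],(p[1]-m[1,2])/m[1,1]]);u=q.copy()
    for _ in range(10):u=q/(1+c["k1"]*(u@u))
    d=R.T@np.r_[u,1];return -R.T@t,d/np.linalg.norm(d)
def plane(n,p,z):
    o,d=ray(n,p);return o+d*(z-o[2])/d[2]
def tri(ps,pt):
    (a,u),(b,v)=ray("scene",ps),ray("top",pt)
    s=np.linalg.lstsq(np.c_[u,-v],b-a,rcond=None)[0];A=a+s[0]*u;B=b+s[1]*v
    return (A+B)/2,np.linalg.norm(A-B)
def proj(n,X):
    c=camera_info(n);x=np.array(c["R"])@X+np.array(c["t"]);u=x[:2]/x[2];u=u*(1+c["k1"]*(u@u));m=np.array(c["mtx"]);return u*m[0,0]+m[:2,2]
def blobs(im,lo,hi,box,minA=15):
    hsv=cv2.cvtColor(im,cv2.COLOR_RGB2HSV);x0,y0,x1,y1=box
    m=cv2.inRange(hsv,np.array(lo),np.array(hi));k=np.zeros_like(m);k[y0:y1,x0:x1]=m[y0:y1,x0:x1]
    n,_,st,ce=cv2.connectedComponentsWithStats(k)
    return k,[(np.round(ce[i],1).tolist(),st[i].tolist()) for i in range(1,n) if st[i,4]>=minA]
E
python3 - <<'E'
from h import *
S=np.load("pics/scene0.npy");T=np.load("pics/top0.npy")
for nm,im,lo,hi,box in [("band S",S,(100,90,60),(130,255,255),(140,190,195,260)),("band T",T,(100,90,60),(130,255,255),(320,180,360,260)),
 ("post S",S,(3,150,60),(20,255,255),(290,190,318,230)),("post T",T,(3,150,60),(20,255,255),(195,192,225,222)),
 ("pot T",T,(50,80,40),(80,255,255),(170,220,230,275)),("pot S",S,(50,80,40),(80,255,255),(280,160,325,205)),
 ("lid T",T,(105,150,60),(130,255,255),(30,130,170,280)),("lid S",S,(105,150,60),(130,255,255),(340,90,450,250))]:
    print(nm,blobs(im,lo,hi,box)[1])
hs=cv2.cvtColor(T,cv2.COLOR_RGB2HSV)
# bottle white, rack+bottle (not orange), rim white in top
for nm,lo,hi,box in [("white bottle",(0,0,150),(180,70,255),(318,180,362,262)),("rack",(0,0,60),(180,90,255),(310,180,412,270))]:
    m,b=blobs(T,lo,hi,box,60);r=cv2.minAreaRect(cv2.findNonZero(m));print(nm,[x for x in b],np.round(cv2.boxPoints(r),1).tolist())
cr=lambda im,b:cv2.resize(im[b[1]:b[3],b[0]:b[2],::-1],None,fx=4,fy=4,interpolation=cv2.INTER_CUBIC)
A=np.hstack([cr(T,(315,180,365,270)),cr(T,(140,165,255,255)),]);cv2.imwrite("pics/c1.png",cv2.copyMakeBorder(A,0,0,0,0,0))
B=np.hstack([cr(S,(145,190,195,265)),cr(S,(255,160,365,235))]);W=min(A.shape[1],B.shape[1]);A=cr(T,(315,180,365,255));C=cr(T,(140,170,255,245))
cv2.imwrite("pics/c1.png",np.vstack([np.hstack([A,C])[:,:640],B[:,:640]]))
E
```

```text
band S []
band T [([342.5, 213.3], [331, 212, 23, 4, 65]), ([342.2, 236.8], [330, 235, 24, 4, 67])]
post S [([304.8, 203.1], [303, 196, 5, 17, 50]), ([303.5, 219.1], [299, 214, 10, 10, 65])]
post T [([208.6, 206.6], [203, 201, 12, 12, 117])]
pot T [([199.6, 247.7], [187, 235, 27, 26, 558])]
pot S [([303.6, 173.6], [293, 167, 22, 15, 242])]
lid T [([114.1, 209.5], [101, 152, 28, 115, 920])]
lid S []
white bottle [([321.0, 230.0], [318, 188, 10, 74, 443]), ([343.0, 201.5], [332, 189, 25, 24, 420]), ([345.8, 239.3], [329, 214, 33, 48, 1245])] [[318.0, 188.0], [361.0, 188.0], [361.0, 261.0], [318.0, 261.0]]
rack [([352.6, 226.1], [316, 188, 87, 76, 5003])] [[316.0, 188.0], [402.0, 188.0], [402.0, 263.0], [316.0, 263.0]]
```

View pics/c1.png

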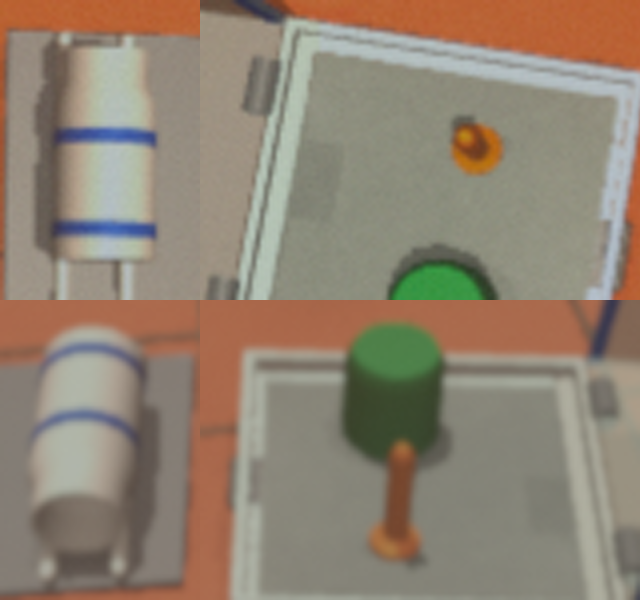

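```bash
python3 - <<'E'
from h import *
np.set_printoptions(precision=4,suppress=True)
print("mouth",tri((165,245.5),(341.3,191.5)))
for p in [(342,191.5),(341,245),(342.5,213.3),(342.2,236.8)]: print("bot axis@38 / top@66",plane("top",p,.038),plane("top",p,.066))
print("post tip",tri((305.5,196.5),(207,204.3)),"foot",tri((303.8,220.3),(209.5,207.2)))
print("pot top",tri((303.6,173.6-2),(199.6,247.7)),plane("top",(199.6,247.7),.1))
for p in [(161.8,175),(251,188),(238,278),(147,265)]: print("rimT",plane("top",p,.05))
for p in [(265.8,172.5),(354.5,174.5)]: print("rimS",plane("scene",p,.05))
print("free far",tri((390,157),(126,153)),"near",tri((376,104),(105,266)),"clasp",tri((381,124),(115,209)))
for p in [(316,188),(403,188),(403,264),(316,264)]: print("rack",plane("top",p,.006))
print("mug",plane("top",(276,278),.085),"tin",plane("top",(268,111),.12), "cup",plane("top",(386,225),.038))
E
```

```text
mouth (array([ 0.5744, -0.2629,  0.0388]), np.float64(0.0023446841995989885))
bot axis@38 / top@66 [ 0.5744 -0.2658  0.038 ] [ 0.5707 -0.2597  0.066 ]
bot axis@38 / top@66 [ 0.4566 -0.2583  0.038 ] [ 0.4564 -0.2523  0.066 ]
bot axis@38 / top@66 [ 0.5259 -0.2647  0.038 ] [ 0.5237 -0.2586  0.066 ]
bot axis@38 / top@66 [ 0.4744 -0.2617  0.038 ] [ 0.4736 -0.2557  0.066 ]
post tip (array([0.5439, 0.0277, 0.1075]), np.float64(0.001923113778281116)) foot (array([0.5447, 0.0286, 0.0389]), np.float64(0.0012121910697958087))
pot top (array([0.4563, 0.0433, 0.099 ]), np.float64(0.0005659419008976128)) [0.4562 0.0429 0.1   ]
rimT [0.6163 0.1315 0.05  ]
rimT [ 0.5841 -0.0639  0.05  ]
rimT [ 0.3911 -0.0327  0.05  ]
rimT [0.4216 0.1615 0.05  ]
rimS [ 0.3896 -0.0303  0.05  ]
rimS [0.4261 0.1744 0.05  ]
free far (array([0.6193, 0.1511, 0.2531]), np.float64(0.0032354920481214382)) near (array([0.4269, 0.1911, 0.2374]), np.float64(0.003274258932805827)) clasp (array([0.5224, 0.1681, 0.2542]), np.float64(0.0018458576018847608))
rack [ 0.5878 -0.2132  0.006 ]
rack [ 0.5843 -0.4155  0.006 ]
rack [ 0.4109 -0.4044  0.006 ]
rack [ 0.4157 -0.2068  0.006 ]
mug [ 0.3918 -0.1116  0.085 ] tin [ 0.735  -0.1017  0.12  ] cup [ 0.4982 -0.3602  0.038 ]
```

```bash
cat >> h.py <<'E'
def rel(pts,R=None,p=None,yaw=None):
    s=robot.read_state();R=np.array(s["tool_rot"]);p=np.array(s["tool_pos"])
    y=np.arctan2(R[1,0],R[0,0]);print("t",round(s["clock"],2),"pos",np.round(p,4),"yaw",round(y,3),"j",np.round(s["joint_positions"],2),"F",np.round(s["contact_force"],1),"w",round(s["width"],3),"g",np.round(s["gripper_force"],1))
    if yaw is not None: print("twist",round(-((yaw-y+np.pi)%(2*np.pi)-np.pi),3))
    for q in pts: print(q,"->",np.round(R.T@(np.array(q)-p)*100,2).tolist())
E
python3 -c "
from h import *
rel([(.28,.47,.48),(.40,.35,.48),(.45,.17,.46),(.47,0,.45),(.477,-.2605,.40),(.477,-.2605,.25)],yaw=3.102)"
```

```text
t 0.1 pos [0.1817 0.5716 0.4039] yaw 2.834 j [ 1.26  0.31 -0.05  1.21  0.    1.57] F [0.6 0.5 0.1] w 1.002 g 0.0
twist -0.268
(0.28, 0.47, 0.48) -> [-12.44, -6.71, -7.6]
(0.4, 0.35, 0.48) -> [-27.52, -14.51, -7.59]
(0.45, 0.17, 0.46) -> [-37.74, -30.15, -5.56]
(0.47, 0, 0.45) -> [-44.79, -45.74, -4.54]
(0.477, -0.2605, 0.4) -> [-53.35, -70.35, 0.5]
(0.477, -0.2605, 0.25) -> [-53.35, -70.32, 15.5]
```

Emit:
move_arm:
  series:
    - {"translation": [-4, -2, -2.5], "twist": -0.1, "hand": 1}
    - {"translation": [-8, -4.5, -5], "twist": -0.2, "hand": 1}
    - {"translation": [-12.5, -6.7, -7.6], "twist": -0.268, "hand": 1}
    - {"translation": [-16.5, -8.7, -7.6], "twist": -0.268, "hand": 1}
    - {"translation": [-20.5, -10.8, -7.6], "twist": -0.268, "hand": 1}
    - {"translation": [-24.5, -12.8, -7.6], "twist": -0.268, "hand": 1}
    - {"translation": [-28, -15, -7.6], "twist": -0.268, "hand": 1}
    - {"translation": [-30.5, -18.5, -7.2], "twist": -0.268, "hand": 1}
    - {"translation": [-33, -22.5, -6.6], "twist": -0.268, "hand": 1}
    - {"translation": [-35.5, -26.5, -6], "twist": -0.268, "hand": 1}
    - {"translation": [-37.7, -30.2, -5.6], "twist": -0.268, "hand": 1}
    - {"translation": [-39.5, -34, -5.3], "twist": -0.268, "hand": 1}
    - {"translation": [-41.2, -38, -5], "twist": -0.268, "hand": 1}
    - {"translation": [-43, -42, -4.8], "twist": -0.268, "hand": 1}
    - {"translation": [-44.8, -45.7, -4.5], "twist": -0.268, "hand": 1}
    - {"translation": [-46.2, -49.7, -3.8], "twist": -0.268, "hand": 1}
    - {"translation": [-47.7, -54, -3], "twist": -0.268, "hand": 1}
    - {"translation": [-49.2, -58.2, -2], "twist": -0.268, "hand": 1}
    - {"translation": [-50.7, -62.5, -1], "twist": -0.268, "hand": 1}
    - {"translation": [-52.2, -67, 0], "twist": -0.268, "hand": 1}

```text
clock: 2.1
tool_pos: [0.4759, -0.2266, 0.4041]
tool_rot: [[-0.999, 0.04, -0.0], [0.04, 0.999, 0.0], [0.0, 0.0, -1.0]]
contact_force: [0.7, 0.4, 1.3]
width: 1.001
gripper_force: 0.0
```

```bash
python3 -c "
from h import *
rel([(.477,-.2605,.40),(.477,-.2605,.25),(.477,-.2605,.193)],yaw=3.102)"
```

```text
t 2.1 pos [ 0.4759 -0.2266  0.4041] yaw 3.102 j [-0.44  0.18 -0.22  1.17  0.   -0.4 ] F [0.7 0.4 1.3] w 1.001 g 0.0
twist -0.0
(0.477, -0.2605, 0.4) -> [-0.25, -3.39, 0.41]
(0.477, -0.2605, 0.25) -> [-0.25, -3.39, 15.41]
(0.477, -0.2605, 0.193) -> [-0.25, -3.39, 21.11]
```

Emit:
move_arm:
  series:
    - {"translation": [-0.2, -1.7, 3], "twist": 0, "hand": 1}
    - {"translation": [-0.2, -3.4, 7], "twist": 0, "hand": 1}
    - {"translation": [-0.2, -3.4, 11], "twist": 0, "hand": 1}
    - {"translation": [-0.2, -3.4, 15], "twist": 0, "hand": 1}
    - {"translation": [-0.2, -3.4, 18], "twist": 0, "hand": 1}
    - {"translation": [-0.2, -3.4, 20], "twist": 0, "hand": 1}
    - {"translation": [-0.2, -3.4, 21.1], "twist": 0, "hand": 1}
    - {"translation": [-0.2, -3.4, 21.1], "twist": 0, "hand": 1}
    - {"translation": [-0.2, -3.4, 21.1], "twist": 0, "hand": -1}
    - {"translation": [-0.2, -3.4, 21.1], "twist": 0, "hand": -1}
    - {"translation": [-0.2, -3.4, 21.1], "twist": 0, "hand": -1}
    - {"translation": [-0.2, -3.4, 21.1], "twist": 0, "hand": -1}
    - {"translation": [-0.2, -3.4, 21.1], "twist": 0, "hand": -1}
    - {"translation": [-0.2, -3.4, 21.1], "twist": 0, "hand": -1}
    - {"translation": [-0.2, -3.4, 21.1], "twist": 0, "hand": -1}
    - {"translation": [-0.2, -3.4, 21.1], "twist": 0, "hand": -1}
  squeeze: 20

```text
clock: 3.7
tool_pos: [0.4776, -0.2588, 0.1952]
tool_rot: [[-0.999, 0.039, 0.002], [0.039, 0.999, 0.0], [-0.002, 0.0, -1.0]]
contact_force: [-1.4, 3.3, 6.6]
width: 0.655
gripper_force: 20.6
```

Emit:
move_arm:
  series:
    - {"translation": [0, 0, -1], "twist": 0, "hand": -1}
    - {"translation": [0, 0, -3], "twist": 0, "hand": -1}
    - {"translation": [0, 0, -6], "twist": 0, "hand": -1}
    - {"translation": [0, 0, -9], "twist": 0, "hand": -1}
    - {"translation": [0, 0, -12], "twist": 0, "hand": -1}
    - {"translation": [0, 0, -14], "twist": 0, "hand": -1}
    - {"translation": [0, 0, -14], "twist": 0, "hand": -1}
    - {"translation": [0, 0, -14], "twist": 0, "hand": -1}
    - {"translation": [0, 0, -14], "twist": 0, "hand": -1}
    - {"translation": [0, 0, -14], "twist": 0, "hand": -1}

```text
clock: 4.7
tool_pos: [0.4764, -0.2586, 0.3324]
tool_rot: [[-0.999, 0.04, -0.002], [0.04, 0.999, 0.001], [0.002, 0.001, -1.0]]
contact_force: [0.1, 0.5, -0.8]
width: 0.658
gripper_force: 21.6
```

```bash
cat >> h.py <<'E'
def snap(name,boxS,boxT,f=3):
    im=[];
    for n,b in(("scene",boxS),("top",boxT)):
        a=camera(n);np.save(f"pics/{name}_{n}.npy",a);im.append(cv2.resize(a[b[1]:b[3],b[0]:b[2],::-1],None,fx=f,fy=f,interpolation=cv2.INTER_CUBIC))
    h=max(i.shape[0] for i in im);o=np.hstack([cv2.copyMakeBorder(i,0,h-i.shape[0],0,0,0) for i in im]);cv2.imwrite(f"pics/{name}.png",o);print(o.shape)
E
python3 -c "
from h import *
snap('lift',(80,90,210,270),(280,100,410,270));rel([])"
```

```text
(540, 780, 3)
t 4.8 pos [ 0.4765 -0.2587  0.3327] yaw 3.102 j [-0.5   0.25 -0.3   1.02 -0.   -0.46] F [ 0.2  0.5 -1.1] w 0.66 g 21.6
```

View pics/lift.png

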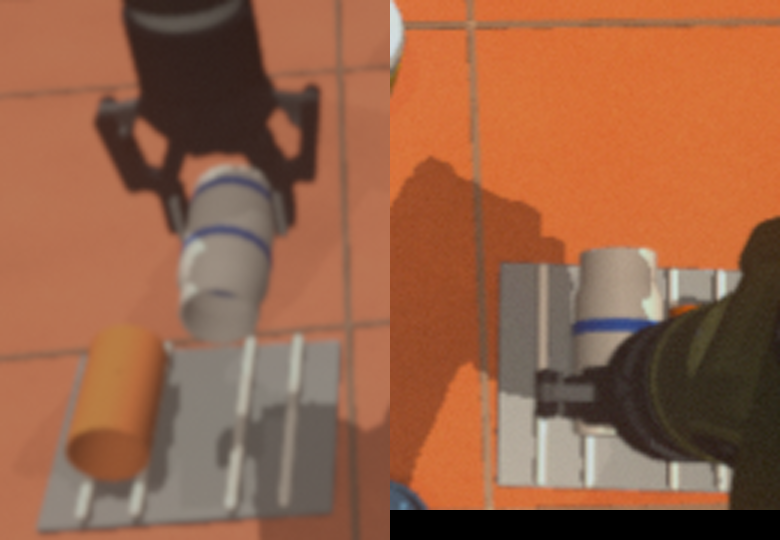

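Held at 20 N, the bottle stayed nearly level in the fingers: its mouth is at scene (153,194) and top (356,184). Moves can't tilt the tool, so I'll hook the mouth's lower lip on the post and swing the bottle down around it, pivoting in the pads.

```bash
cat >> h.py <<'E'
C=np.array([.5033,.049,0]);X=np.array([.9873,-.159,0]);Y=np.array([.159,.9873,0]);Z=np.array([0,0,1.])
POST=np.array([.5445,.0278,.0])
E
python3 -c "
from h import *
print('mouth',tri((152.7,194),(356,183.5)))
w=lambda f,z: tuple(np.round(POST+f*Y+[0,0,z],4))
# pivot start 30mm before touching the post near side (7mm)
rel([(.50,-.24,.36),w(-.007-.097-.08,.36),w(-.007-.097-.03,.30),w(-.007-.097-.03,.119+.157)],yaw=-1.731)"
```

```text
mouth (array([ 0.5709699 , -0.26275484,  0.17670209]), np.float64(0.00039216396994514))
t 4.8 pos [ 0.4765 -0.2587  0.3327] yaw 3.102 j [-0.5   0.25 -0.3   1.02 -0.   -0.46] F [ 0.2  0.5 -1.1] w 0.66 g 21.6
twist -1.45
(0.5, -0.24, 0.36) -> [-2.26, 1.97, -2.73]
(np.float64(0.5152), np.float64(-0.1539), np.float64(0.36)) -> [-3.44, 10.63, -2.73]
(np.float64(0.5232), np.float64(-0.1045), np.float64(0.3)) -> [-4.05, 15.6, 3.27]
(np.float64(0.5232), np.float64(-0.1045), np.float64(0.276)) -> [-4.06, 15.59, 5.67]
```

Emit:
move_arm:
  series:
    - {"translation": [-1, 1, -1.5], "twist": -0.1, "hand": -1}
    - {"translation": [-2.2, 2, -2.7], "twist": -0.2, "hand": -1}
    - {"translation": [-2.4, 4, -2.7], "twist": -0.34, "hand": -1}
    - {"translation": [-2.6, 6, -2.7], "twist": -0.48, "hand": -1}
    - {"translation": [-2.8, 8, -2.7], "twist": -0.62, "hand": -1}
    - {"translation": [-3, 9, -2.7], "twist": -0.76, "hand": -1}
    - {"translation": [-3.2, 10, -2.7], "twist": -0.9, "hand": -1}
    - {"translation": [-3.4, 10.6, -2.7], "twist": -1.04, "hand": -1}
    - {"translation": [-3.4, 10.6, -2.7], "twist": -1.18, "hand": -1}
    - {"translation": [-3.5, 11, -2.5], "twist": -1.32, "hand": -1}
    - {"translation": [-3.7, 12, -1], "twist": -1.45, "hand": -1}
    - {"translation": [-3.9, 14, 1.5], "twist": -1.45, "hand": -1}
    - {"translation": [-4.05, 15.6, 4], "twist": -1.45, "hand": -1}
    - {"translation": [-4.05, 15.6, 5.6], "twist": -1.45, "hand": -1}
    - {"translation": [-4.05, 15.6, 5.6], "twist": -1.45, "hand": -1}
    - {"translation": [-4.05, 15.6, 5.6], "twist": -1.45, "hand": -1}

```text
clock: 6.4
tool_pos: [0.5235, -0.1047, 0.2776]
tool_rot: [[-0.16, -0.987, -0.001], [-0.987, 0.16, 0.0], [0.0, 0.001, -1.0]]
contact_force: [-0.3, -0.4, -0.3]
width: 0.66
gripper_force: 21.7
```

```bash
python3 -c "
from h import *
snap('pre',(190,90,330,260),(160,150,300,320));rel([],yaw=-1.731)"
```

```text
(510, 840, 3)
t 6.5 pos [ 0.5241 -0.105   0.2787] yaw -1.732 j [-0.2   0.28 -0.4   0.89 -0.   -1.61] F [-0.7  0.1  0.2] w 0.653 g 21.7
twist -0.001
```

View pics/pre.png

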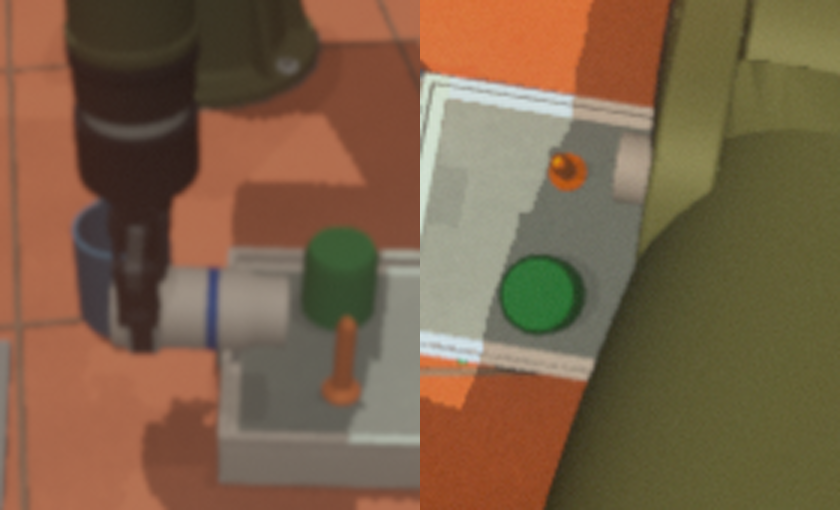

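The level bottle's mouth is at top (224,206), in line with the post tip at (208,204), about 31 mm short of it. Next I hook the lip on the post and swing.

Emit:
move_arm:
  series:
    - {"translation": [-1.5, 0, 0.3], "twist": 0, "hand": -1}
    - {"translation": [-2.6, 0, 0.3], "twist": 0, "hand": -1}
    - {"translation": [-3.1, 0, 0.3], "twist": 0, "hand": -1}
    - {"translation": [-3.4, 0, 0.3], "twist": 0, "hand": -1}
    - {"translation": [-3.65, 0, -0.35], "twist": 0, "hand": -1}
    - {"translation": [-3.9, 0, -1], "twist": 0, "hand": -1}
    - {"translation": [-4.2, 0, -1.65], "twist": 0, "hand": -1}
    - {"translation": [-4.5, 0, -2.25], "twist": 0, "hand": -1}
    - {"translation": [-4.85, 0, -2.85], "twist": 0, "hand": -1}
    - {"translation": [-5.2, 0, -3.4], "twist": 0, "hand": -1}
    - {"translation": [-5.65, 0, -3.95], "twist": 0, "hand": -1}
    - {"translation": [-6.1, 0, -4.45], "twist": 0, "hand": -1}

```text
clock: 7.7
tool_pos: [0.5334, -0.0441, 0.3227]
tool_rot: [[-0.16, -0.987, 0.0], [-0.987, 0.16, -0.0], [0.0, -0.0, -1.0]]
contact_force: [-1.4, -2.8, -3.0]
width: 0.66
gripper_force: 22.9
```

```bash
python3 -c "
from h import *
snap('tilt',(190,90,330,260),(160,150,300,320));rel([],yaw=-1.731)"
```

```text
(510, 840, 3)
t 7.8 pos [ 0.5336 -0.0439  0.323 ] yaw -1.731 j [-0.08  0.24 -0.34  0.99 -0.   -1.49] F [-0.7 -1.8 -0.9] w 0.664 g 23.0
twist 0.0
```

View pics/tilt.png

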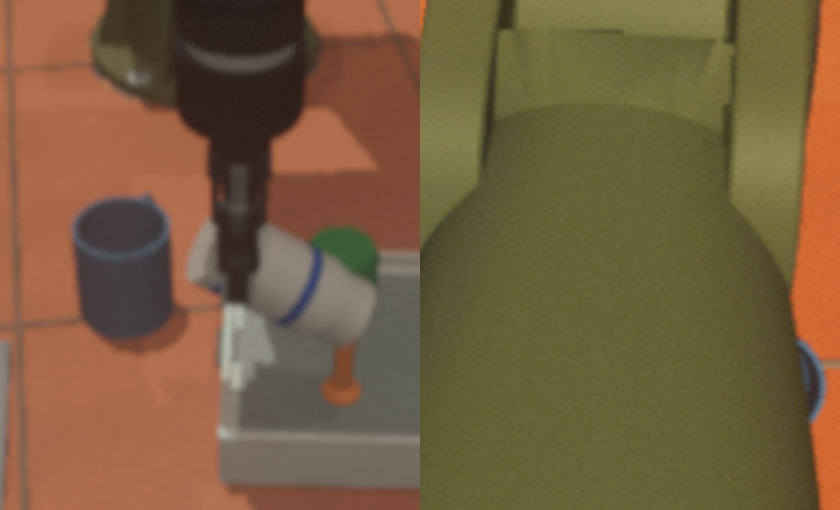

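The scene view shows the bottle tilted about 30°, its lip hooked behind the post at (305,203). I'll carry on along the arc to vertical.

Emit:
move_arm:
  series:
    - {"translation": [-0.4, 0, -0.35], "twist": 0, "hand": -1}
    - {"translation": [-0.8, 0, -0.7], "twist": 0, "hand": -1}
    - {"translation": [-1.2, 0, -1], "twist": 0, "hand": -1}
    - {"translation": [-1.6, 0, -1.3], "twist": 0, "hand": -1}
    - {"translation": [-2.05, 0, -1.55], "twist": 0, "hand": -1}
    - {"translation": [-2.5, 0, -1.8], "twist": 0, "hand": -1}
    - {"translation": [-3, 0, -2], "twist": 0, "hand": -1}
    - {"translation": [-3.5, 0, -2.2], "twist": 0, "hand": -1}
    - {"translation": [-4, 0, -2.35], "twist": 0, "hand": -1}
    - {"translation": [-4.45, 0, -2.5], "twist": 0, "hand": -1}
    - {"translation": [-5, 0, -2.65], "twist": 0, "hand": -1}
    - {"translation": [-5.5, 0, -2.7], "twist": 0, "hand": -1}
    - {"translation": [-6, 0, -2.8], "twist": 0, "hand": -1}
    - {"translation": [-6.5, 0, -2.8], "twist": 0, "hand": -1}
    - {"translation": [-7, 0, -2.8], "twist": 0, "hand": -1}
    - {"translation": [-7.5, 0, -2.8], "twist": 0, "hand": -1}
    - {"translation": [-8, 0, -2.75], "twist": 0, "hand": -1}
    - {"translation": [-8.5, 0, -2.7], "twist": 0, "hand": -1}
    - {"translation": [-9, 0, -2.6], "twist": 0, "hand": -1}

```text
clock: 9.7
tool_pos: [0.5478, 0.0449, 0.3482]
tool_rot: [[-0.16, -0.987, 0.0], [-0.987, 0.16, 0.0], [-0.0, -0.0, -1.0]]
contact_force: [-1.0, -3.5, 0.8]
width: 0.658
gripper_force: 25.1
```

```bash
python3 -c "
from h import *
snap('up',(220,50,360,240),(140,130,260,260),3);rel([],yaw=-1.731)"
```

```text
(570, 780, 3)
t 9.8 pos [0.5478 0.045  0.348 ] yaw -1.731 j [ 0.08  0.25 -0.26  1.06  0.   -1.33] F [-0.2 -3.   0.5] w 0.659 g 25.0
twist 0.0
```

View pics/up.png

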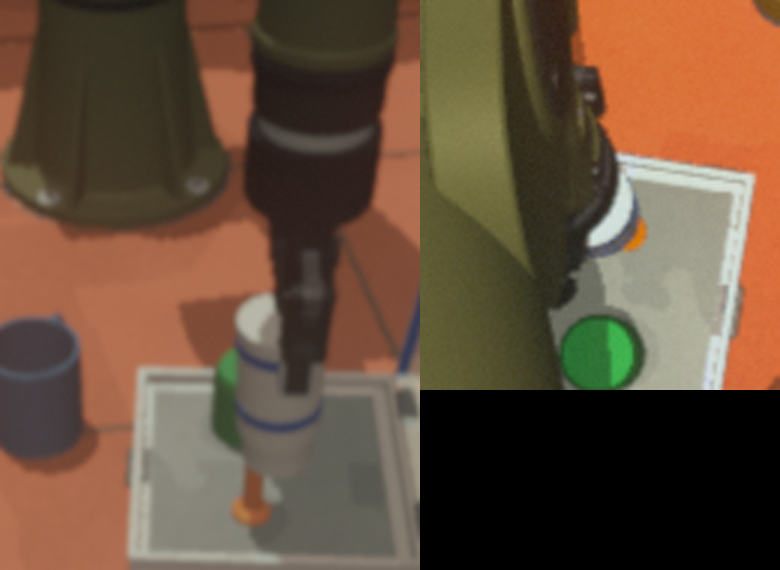

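The scene view shows the bottle over the post with the mouth still about 8° to the +y side. I'll push a little more, then check the tilt from the bands.

Emit:
move_arm:
  series:
    - {"translation": [-0.5, 0, 0.05], "twist": 0, "hand": -1}
    - {"translation": [-1, 0, 0.1], "twist": 0, "hand": -1}
    - {"translation": [-1.4, 0, 0.2], "twist": 0, "hand": -1}
    - {"translation": [-1.4, 0, 0.2], "twist": 0, "hand": -1}
    - {"translation": [-0.7, 0, 0.2], "twist": 0, "hand": -1}
    - {"translation": [0.2, 0, 0.2], "twist": 0, "hand": -1}
    - {"translation": [1, 0, 0.2], "twist": 0, "hand": -1}
    - {"translation": [1.7, 0, 0.2], "twist": 0, "hand": -1}
    - {"translation": [1.7, 0, 0.2], "twist": 0, "hand": -1}

```text
clock: 10.7
tool_pos: [0.545, 0.0269, 0.3465]
tool_rot: [[-0.161, -0.987, 0.001], [-0.987, 0.161, 0.002], [-0.002, -0.0, -1.0]]
contact_force: [0.1, 1.9, 0.5]
width: 0.66
gripper_force: 23.0
```

```bash
python3 -c "
from h import *
snap('up2',(240,120,360,240),(180,160,240,240),4);rel([tuple(np.round(POST+Z*.3,4))],yaw=-1.731)
S=np.load('pics/up2_scene.npy')
print(blobs(S,(100,60,40),(135,255,255),(280,130,340,220),6)[1])"
```

```text
(480, 720, 3)
t 10.8 pos [0.5451 0.0275 0.3465] yaw -1.732 j [ 0.05  0.24 -0.28  1.05  0.   -1.36] F [0.1 1.5 0.1] w 0.66 g 23.0
twist -0.001
(np.float64(0.5445), np.float64(0.0278), np.float64(0.3)) -> [-0.02, 0.07, 4.65]
[([297.1, 171.0], [293, 169, 9, 4, 10]), ([302.5, 193.0], [300, 193, 6, 1, 6])]
```

View pics/up2.png

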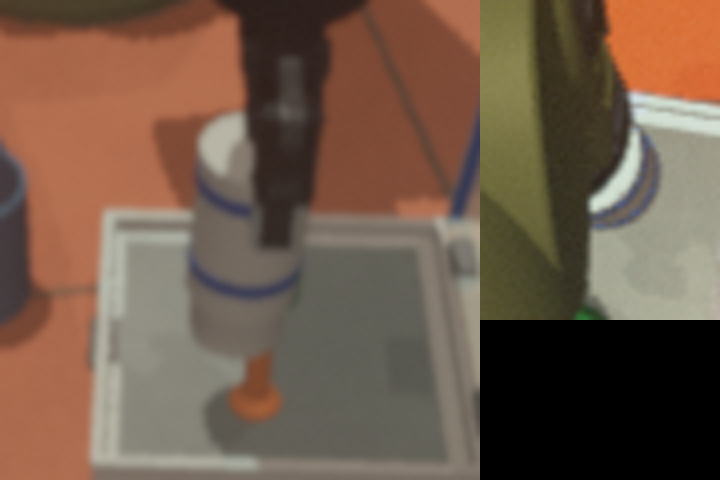

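```bash
python3 -c "
from h import *
P=POST
f=lambda X:np.round((proj('scene',X)-[240,120])*4,0)
for z in(.208,.19,.15,.093):
  print(z,'axis',f(P+Z*z),'L',f(P+Z*z-.028*Y),'R',f(P+Z*z+.028*Y))
print('finger tip',f(P+X*.045+Z*.175),'post tip',f(P+Z*.11),'foot',f(P+Z*.042))
g=lambda X:np.round((proj('top',X)-[180,160])*4+[480,0],0)
print('top: front edge base',g(P+Z*.208+X*.028),'front mouth',g(P+Z*.093+.024*X))"
```

```text
0.208 axis [274. 149.] L [214. 149.] R [334. 150.]
0.19 axis [271. 179.] L [212. 179.] R [331. 180.]
0.15 axis [266. 243.] L [209. 243.] R [323. 244.]
0.093 axis [259. 328.] L [204. 327.] R [314. 328.]
finger tip [275. 266.] post tip [261. 303.] foot [253. 397.]
top: front edge base [573.  92.] front mouth [596. 133.]
```

The bottle is now upright (scene crop, left edge at 197, right edge at 302), but it sits about 8 mm to the −y side of the post axis. I'll shift it and lower it.

Emit:
move_arm:
  series:
    - {"translation": [-0.4, 0.1, 0], "twist": 0, "hand": -1}
    - {"translation": [-0.85, 0.1, 0.5], "twist": 0, "hand": -1}
    - {"translation": [-0.85, 0.1, 1.5], "twist": 0, "hand": -1}
    - {"translation": [-0.85, 0.1, 2.5], "twist": 0, "hand": -1}
    - {"translation": [-0.85, 0.1, 3.5], "twist": 0, "hand": -1}
    - {"translation": [-0.85, 0.1, 4.2], "twist": 0, "hand": -1}
    - {"translation": [-0.85, 0.1, 4.7], "twist": 0, "hand": -1}
    - {"translation": [-0.85, 0.1, 5], "twist": 0, "hand": -1}
    - {"translation": [-0.85, 0.1, 5.2], "twist": 0, "hand": -1}
    - {"translation": [-0.85, 0.1, 5.2], "twist": 0, "hand": -1}

```text
clock: 11.8
tool_pos: [0.5454, 0.0361, 0.2942]
tool_rot: [[-0.16, -0.987, 0.0], [-0.987, 0.16, 0.0], [-0.0, -0.0, -1.0]]
contact_force: [-0.7, 0.6, -0.8]
width: 0.66
gripper_force: 22.8
```

```bash
python3 -c "
from h import *
snap('low',(240,120,360,240),(160,150,240,250),4);rel([],yaw=-1.731)"
```

```text
(480, 800, 3)
t 11.9 pos [0.5455 0.0362 0.2945] yaw -1.731 j [ 0.07  0.28 -0.35  0.94 -0.   -1.34] F [ 0.9 -0.4 -1.2] w 0.659 g 22.8
twist -0.0
```

View pics/low.png

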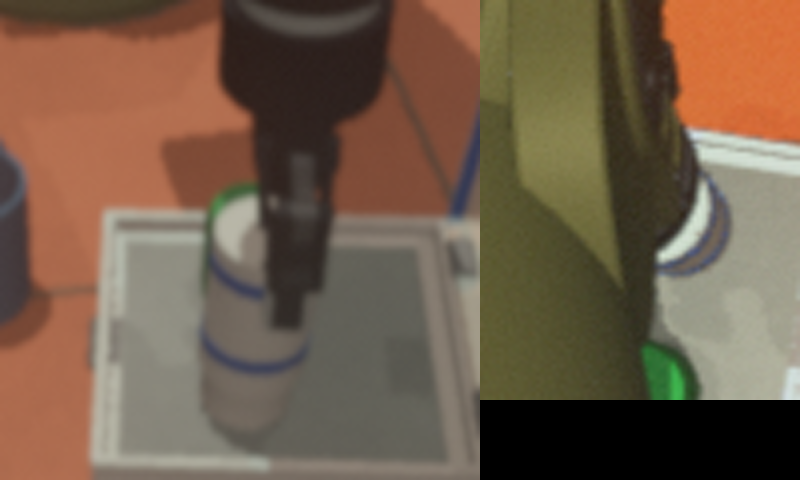

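The bottle now hides the post, with its mouth edge at crop row 432, about tray level. I'll press down lightly, release and lift.

Emit:
move_arm:
  series:
    - {"translation": [0, 0, 0.2], "twist": 0, "hand": -1}
    - {"translation": [0, 0, 0.4], "twist": 0, "hand": -1}
    - {"translation": [0, 0, 0.4], "twist": 0, "hand": -1}

```text
clock: 12.2
tool_pos: [0.5456, 0.0361, 0.291]
tool_rot: [[-0.16, -0.987, 0.001], [-0.987, 0.16, -0.0], [0.0, -0.001, -1.0]]
contact_force: [-1.1, -1.6, 5.6]
width: 0.657
gripper_force: 23.2
```

Emit:
move_arm:
  series:
    - {"translation": [0, 0, 0], "twist": 0, "hand": 0.5}
    - {"translation": [0, 0, 0], "twist": 0, "hand": 0.7}
    - {"translation": [0, 0, 0], "twist": 0, "hand": 0.8}
    - {"translation": [0, 0, 0], "twist": 0, "hand": 0.8}
    - {"translation": [0, 0, 0], "twist": 0, "hand": 0.8}
    - {"translation": [0, 0, -1], "twist": 0, "hand": 0.8}
    - {"translation": [0, 0, -4], "twist": 0, "hand": 0.8}
    - {"translation": [0, 0, -8], "twist": 0, "hand": 0.8}
    - {"translation": [0, 0, -12], "twist": 0, "hand": 0.8}
    - {"translation": [0, 0, -16], "twist": 0, "hand": 0.8}
    - {"translation": [4, 0, -17], "twist": 0, "hand": 0.8}
    - {"translation": [8, 0, -17], "twist": 0, "hand": 0.8}
    - {"translation": [12, 0, -17], "twist": 0, "hand": 0.8}
    - {"translation": [16, 0, -17], "twist": 0, "hand": -1}
    - {"translation": [20, 0, -17], "twist": 0, "hand": -1}

```text
clock: 13.7
tool_pos: [0.5128, -0.1627, 0.4612]
tool_rot: [[-0.16, -0.987, 0.001], [-0.987, 0.16, -0.0], [0.0, -0.001, -1.0]]
contact_force: [1.0, -0.1, 0.1]
width: 0.58
gripper_force: 0.0
```

```bash
python3 -c "
from h import *
snap('rel',(240,80,450,250),(30,130,260,300),1.75);rel([],yaw=-1.731)
f=lambda X:np.round((proj('scene',X)-[240,80])*1.75,0)
P=POST
print('exp base',f(P+Z*.155),'mouth',f(P+Z*.04))"
```

```text
(298, 770, 3)
t 13.8 pos [ 0.5125 -0.1649  0.461 ] yaw -1.737 j [-0.31  0.18 -0.09  1.3  -0.   -1.72] F [0.3 0.8 0.5] w 0.393 g 0.0
twist -0.006
exp base [117. 173.] mouth [111. 245.]
```

View pics/rel.png

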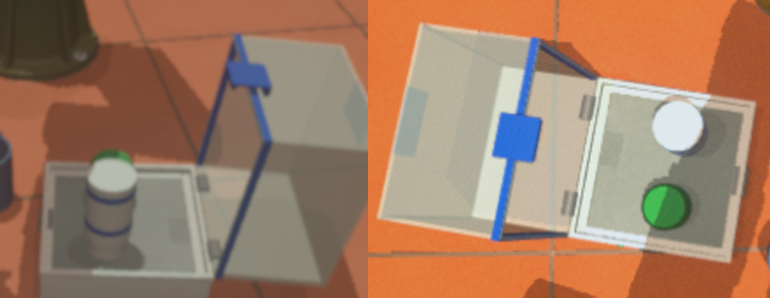

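The bottle stands upright over the post, with its base at crop (112,173) against an expected (117,173). The pot is undisturbed and the lid is still open. Now I'll plan the lid push from behind.

```bash
python3 -c "
from h import *
T=np.load('pics/rel_top.npy')
m,b=blobs(T,(0,0,170),(180,70,255),(212,180,260,228),100);print(b)
for q in b: print('bottle base',plane('top',q[0],.155)-POST)
m,b=blobs(T,(50,80,40),(80,255,255),(190,220,260,280));print(b)
H=C+.1*Y
L=lambda y,z:tuple(np.round(H+y*Y+[0,0,z+.173],4))
rel([L(-.1,.32),L(.195,.32),L(.195,.212),L(.141,.215)]+[L(-.175*np.cos(a)+.13*np.sin(a)+.011,.05+.175*np.sin(a)+.13*np.cos(a)) for a in np.r_[1.5:0:-.1,0]],yaw=-1.731)"
```

```text
[([229.7, 198.1], [212, 182, 39, 46, 624])]
bottle base [ 0.00541437 -0.0496137   0.155     ]
[([200.5, 247.7], [190, 235, 24, 26, 515])]
t 13.8 pos [ 0.5125 -0.1649  0.461 ] yaw -1.737 j [-0.31  0.18 -0.09  1.3  -0.   -1.72] F [0.3 0.8 0.5] w 0.393 g 0.0
twist -0.006
(np.float64(0.5033), np.float64(0.049), np.float64(0.493)) -> [-20.94, 4.44, -3.24]
(np.float64(0.5502), np.float64(0.3403), np.float64(0.493)) -> [-50.45, 4.62, -3.3]
(np.float64(0.5502), np.float64(0.3403), np.float64(0.385)) -> [-50.47, 4.63, 7.5]
(np.float64(0.5416), np.float64(0.2869), np.float64(0.388)) -> [-45.06, 4.6, 7.21]
(np.float64(0.5396), np.float64(0.2744), np.float64(0.4068)) -> [-43.79, 4.59, 5.34]
(np.float64(0.5366), np.float64(0.2557), np.float64(0.4175)) -> [-41.89, 4.57, 4.27]
(np.float64(0.5334), np.float64(0.236), np.float64(0.4264)) -> [-39.89, 4.56, 3.38]
(np.float64(0.5301), np.float64(0.2156), np.float64(0.4332)) -> [-37.83, 4.55, 2.71]
(np.float64(0.5267), np.float64(0.1946), np.float64(0.4379)) -> [-35.7, 4.54, 2.24]
(np.float64(0.5233), np.float64(0.1732), np.float64(0.4405)) -> [-33.53, 4
[... 158 characters left out ...]
> [-29.19, 4.49, 2.13]
(np.float64(0.513), np.float64(0.1091), np.float64(0.4352)) -> [-27.04, 4.48, 2.53]
(np.float64(0.5097), np.float64(0.0885), np.float64(0.4291)) -> [-24.96, 4.47, 3.14]
(np.float64(0.5064), np.float64(0.0685), np.float64(0.421)) -> [-22.93, 4.46, 3.95]
(np.float64(0.5034), np.float64(0.0494), np.float64(0.4109)) -> [-21.0, 4.44, 4.97]
(np.float64(0.5005), np.float64(0.0315), np.float64(0.3989)) -> [-19.19, 4.43, 6.17]
(np.float64(0.4978), np.float64(0.0148), np.float64(0.3852)) -> [-17.5, 4.43, 7.54]
(np.float64(0.4953), np.float64(-0.0005), np.float64(0.3698)) -> [-15.95, 4.42, 9.09]
(np.float64(0.4931), np.float64(-0.0142), np.float64(0.353)) -> [-14.57, 4.41, 10.77]
```

Emit:
move_arm:
  series:
    - {"translation": [-3, 0.5, -1.5], "twist": 0, "hand": -1}
    - {"translation": [-7, 1.5, -3.3], "twist": 0, "hand": -1}
    - {"translation": [-11.5, 2.5, -3.3], "twist": 0, "hand": -1}
    - {"translation": [-16, 3.5, -3.3], "twist": 0, "hand": -1}
    - {"translation": [-20.5, 4.5, -3.3], "twist": 0, "hand": -1}
    - {"translation": [-25, 4.6, -3.3], "twist": 0, "hand": -1}
    - {"translation": [-29.5, 4.6, -3.3], "twist": 0, "hand": -1}
    - {"translation": [-34, 4.6, -3.3], "twist": 0, "hand": -1}
    - {"translation": [-38.5, 4.6, -3.3], "twist": 0, "hand": -1}
    - {"translation": [-43, 4.6, -3.3], "twist": 0, "hand": -1}
    - {"translation": [-47, 4.6, -3.3], "twist": 0, "hand": -1}
    - {"translation": [-51.5, 4.6, -3.3], "twist": 0, "hand": -1}
    - {"translation": [-51.5, 4.6, -3.3], "twist": 0, "hand": -1}
    - {"translation": [-51.5, 4.6, 0], "twist": 0, "hand": -1}
    - {"translation": [-51.5, 4.6, 4], "twist": 0, "hand": -1}
    - {"translation": [-51.5, 4.6, 7.3], "twist": 0, "hand": -1}
    - {"translation": [-51.5, 4.6, 7.3], "twist": 0, "hand": -1}

```text
clock: 15.5
tool_pos: [0.5484, 0.3536, 0.3825]
tool_rot: [[-0.16, -0.987, -0.008], [-0.987, 0.16, -0.005], [0.006, 0.007, -1.0]]
contact_force: [-0.7, -0.2, -0.2]
width: 0.008
gripper_force: 0.0
```

```bash
python3 -c "
from h import *
H=C+.1*Y
L=lambda y,z:tuple(np.round(H+y*Y+[0,0,z+.173],4))
rel([L(.141,.215)]+[L(-.175*np.cos(a)+.13*np.sin(a)+.011,.05+.175*np.sin(a)+.13*np.cos(a)) for a in (1.5,)],yaw=-1.731)"
```

```text
t 15.5 pos [0.5484 0.3536 0.3825] yaw -1.731 j [ 0.57  0.43  0.06  1.22  0.   -0.84] F [-0.7 -0.2 -0.2] w 0.008 g 0.0
twist -0.0
(np.float64(0.5416), np.float64(0.2869), np.float64(0.388)) -> [6.69, -0.39, -0.51]
(np.float64(0.5396), np.float64(0.2744), np.float64(0.4068)) -> [7.97, -0.38, -2.39]
```

Emit:
move_arm:
  series:
    - {"translation": [1.5, -0.4, 0], "twist": 0, "hand": -1}
    - {"translation": [3, -0.4, 0], "twist": 0, "hand": -1}
    - {"translation": [4, -0.4, -0.2], "twist": 0, "hand": -1}
    - {"translation": [5, -0.4, -0.3], "twist": 0, "hand": -1}
    - {"translation": [6, -0.4, -0.5], "twist": 0, "hand": -1}
    - {"translation": [7, -0.4, -1], "twist": 0, "hand": -1}
    - {"translation": [7.7, -0.4, -1.7], "twist": 0, "hand": -1}
    - {"translation": [8.4, -0.4, -2.3], "twist": 0, "hand": -1}
    - {"translation": [9.4, -0.4, -2.9], "twist": 0, "hand": -1}
    - {"translation": [10.3, -0.4, -3.4], "twist": 0, "hand": -1}
    - {"translation": [11.3, -0.4, -3.8], "twist": 0, "hand": -1}
    - {"translation": [12.3, -0.4, -4.2], "twist": 0, "hand": -1}
    - {"translation": [13.3, -0.4, -4.6], "twist": 0, "hand": -1}
    - {"translation": [14.3, -0.4, -4.9], "twist": 0, "hand": -1}
    - {"translation": [15.3, -0.4, -5.1], "twist": 0, "hand": -1}
    - {"translation": [16.4, -0.4, -5.3], "twist": 0, "hand": -1}
    - {"translation": [17.5, -0.4, -5.4], "twist": 0, "hand": -1}
    - {"translation": [18.6, -0.4, -5.5], "twist": 0, "hand": -1}

```text
clock: 17.3
tool_pos: [0.524, 0.1693, 0.4424]
tool_rot: [[-0.16, -0.987, -0.001], [-0.987, 0.16, 0.0], [0.0, 0.001, -1.0]]
contact_force: [-1.5, 3.2, 2.8]
width: 0.001
gripper_force: 2.1
```

```bash
python3 -c "
from h import *
snap('lid1',(240,60,450,250),(30,130,260,300),1.75)
H=C+.1*Y
L=lambda y,z:tuple(np.round(H+y*Y+[0,0,z+.173],4))
rel([L(-.175*np.cos(a)+.13*np.sin(a)+.011,.05+.175*np.sin(a)+.13*np.cos(a)) for a in np.r_[1:0:-.1,.06,0]],yaw=-1.731)"
```

```text
(332, 770, 3)
t 17.4 pos [0.524  0.1685 0.4421] yaw -1.733 j [ 0.31  0.21 -0.1   1.26 -0.   -1.1 ] F [-0.1 -0.3  0.7] w 0.001 g 0.0
twist -0.002
(np.float64(0.5233), np.float64(0.1732), np.float64(0.4405)) -> [-0.46, 0.14, 0.16]
(np.float64(0.5198), np.float64(0.1517), np.float64(0.4409)) -> [1.72, 0.14, 0.13]
(np.float64(0.5164), np.float64(0.1303), np.float64(0.4391)) -> [3.89, 0.13, 0.31]
(np.float64(0.513), np.float64(0.1091), np.float64(0.4352)) -> [6.04, 0.12, 0.71]
(np.float64(0.5097), np.float64(0.0885), np.float64(0.4291)) -> [8.12, 0.12, 1.32]
(np.float64(0.5064), np.float64(0.0685), np.float64(0.421)) -> [10.15, 0.12, 2.13]
(np.float64(0.5034), np.float64(0.0494), np.float64(0.4109)) -> [12.08, 0.11, 3.15]
(np.float64(0.5005), np.float64(0.0315), np.float64(0.3989)) -> [13.89, 0.1, 4.35]
(np.float64(0.4978), np.float64(0.0148), np.float64(0.3852)) -> [15.58, 0.1, 5.73]
(np.float64(0.4953), np.float64(-0.0005), np.float64(0.3698)) -> [17.12, 0.1, 7.27]
(np.float64(0.4944), np.float64(-0.0062), np.float64(0.3633)) -> [17.7, 0.09, 7.92]
(np.float64(0.4931), np.float64(-0.0142), np.float64(0.353)) -> [18.51, 0.09, 8.95]
```

View pics/lid1.png

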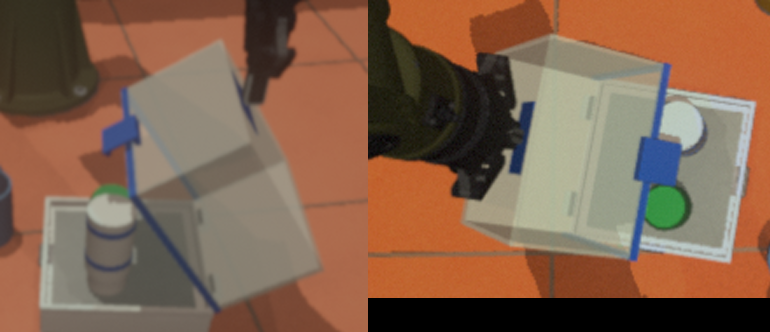

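The lid is at about 1 rad, following the finger on the pad, and it clears the bottle. Continuing.

Emit:
move_arm:
  series:
    - {"translation": [1, 0.1, 0.35], "twist": 0, "hand": -1}
    - {"translation": [2, 0.1, 0.4], "twist": 0, "hand": -1}
    - {"translation": [3, 0.1, 0.5], "twist": 0, "hand": -1}
    - {"translation": [4.1, 0.1, 0.65], "twist": 0, "hand": -1}
    - {"translation": [5.2, 0.1, 0.85], "twist": 0, "hand": -1}
    - {"translation": [6.2, 0.1, 1.1], "twist": 0, "hand": -1}
    - {"translation": [7.3, 0.1, 1.4], "twist": 0, "hand": -1}
    - {"translation": [8.3, 0.1, 1.7], "twist": 0, "hand": -1}
    - {"translation": [9.3, 0.1, 2.1], "twist": 0, "hand": -1}
    - {"translation": [10.3, 0.1, 2.5], "twist": 0, "hand": -1}
    - {"translation": [11.3, 0.1, 3], "twist": 0, "hand": -1}
    - {"translation": [12.2, 0.1, 3.5], "twist": 0, "hand": -1}
    - {"translation": [13.1, 0.1, 4.1], "twist": 0, "hand": -1}
    - {"translation": [14, 0.1, 4.75], "twist": 0, "hand": -1}
    - {"translation": [14.8, 0.1, 5.4], "twist": 0, "hand": -1}
    - {"translation": [15.6, 0.1, 6.1], "twist": 0, "hand": -1}
    - {"translation": [16.4, 0.1, 6.9], "twist": 0, "hand": -1}
    - {"translation": [17.2, 0.1, 7.6], "twist": 0, "hand": -1}

```text
clock: 19.2
tool_pos: [0.4959, 0.0002, 0.3652]
tool_rot: [[-0.16, -0.987, -0.0], [-0.987, 0.16, 0.001], [-0.001, 0.0, -1.0]]
contact_force: [-0.3, 0.7, 1.0]
width: -0.002
gripper_force: 0.3
```

Emit:
move_arm:
  series:
    - {"translation": [0.5, 0, 0.3], "twist": 0, "hand": -1}
    - {"translation": [0.9, 0, 0.6], "twist": 0, "hand": -1}
    - {"translation": [1.1, 0, 0.9], "twist": 0, "hand": -1}
    - {"translation": [1.1, 0, 1.15], "twist": 0, "hand": -1}
    - {"translation": [1.1, 0, 1.3], "twist": 0, "hand": -1}
    - {"translation": [1.1, 0, 1.4], "twist": 0, "hand": -1}

```text
clock: 19.8
tool_pos: [0.4943, -0.0104, 0.3533]
tool_rot: [[-0.16, -0.987, 0.001], [-0.987, 0.16, -0.001], [0.0, -0.001, -1.0]]
contact_force: [-6.5, -1.1, 19.2]
width: 0.001
gripper_force: 9.8
```

Emit:
move_arm:
  series:
    - {"translation": [0, 0, 0.15], "twist": 0, "hand": -1}
    - {"translation": [0, 0, 0.3], "twist": 0, "hand": -1}
    - {"translation": [0, 0, 0.3], "twist": 0, "hand": -1}

```text
clock: 20.1
tool_pos: [0.4941, -0.0104, 0.3531]
tool_rot: [[-0.16, -0.987, 0.003], [-0.987, 0.16, -0.001], [0.0, -0.003, -1.0]]
contact_force: [-13.1, -1.1, 34.3]
width: 0.002
gripper_force: 17.6
```

Emit:
move_arm:
  series:
    - {"translation": [0, 0, -1], "twist": 0, "hand": -1}
    - {"translation": [0, 0, -4], "twist": 0, "hand": -1}
    - {"translation": [0, 0, -8], "twist": 0, "hand": -1}
    - {"translation": [3, 0, -12], "twist": 0, "hand": -1}
    - {"translation": [7, 0, -14], "twist": 0, "hand": -1}
    - {"translation": [11, 0, -14], "twist": 0, "hand": -1}
    - {"translation": [15, 0, -14], "twist": 0, "hand": -1}
    - {"translation": [19, 0, -14], "twist": 0, "hand": -1}
    - {"translation": [19, 0, -14], "twist": 0, "hand": -1}

```text
clock: 21.0
tool_pos: [0.4633, -0.2014, 0.4886]
tool_rot: [[-0.165, -0.986, -0.001], [-0.986, 0.165, -0.001], [0.002, 0.001, -1.0]]
contact_force: [0.2, 0.5, 0.1]
width: 0.0
gripper_force: 0.0
```

```bash
python3 -c "
from h import *
snap('end',(200,90,400,290),(120,140,280,340),2.2)
rel([])
f=lambda X:np.round((proj('scene',X)-[200,90])*2.2,0)
for a in(0,.03,.06):
  for x in(-.1,.1): print(a,'free edge front',f(C+.1*Y+x*X-.2*np.cos(a)*Y+Z*(.05+.2*np.sin(a))))
"
```

```text
(440, 792, 3)
t 21.1 pos [ 0.4637 -0.1985  0.4887] yaw -1.734 j [-0.4   0.11 -0.11  1.35  0.   -1.81] F [0.2 0.1 0.4] w 0.003 g 0.0
0 free edge front [141. 181.]
0 free edge front [137. 321.]
0.03 free edge front [141. 177.]
0.03 free edge front [137. 317.]
0.06 free edge front [142. 173.]
0.06 free edge front [137. 312.]
```

View pics/end.png

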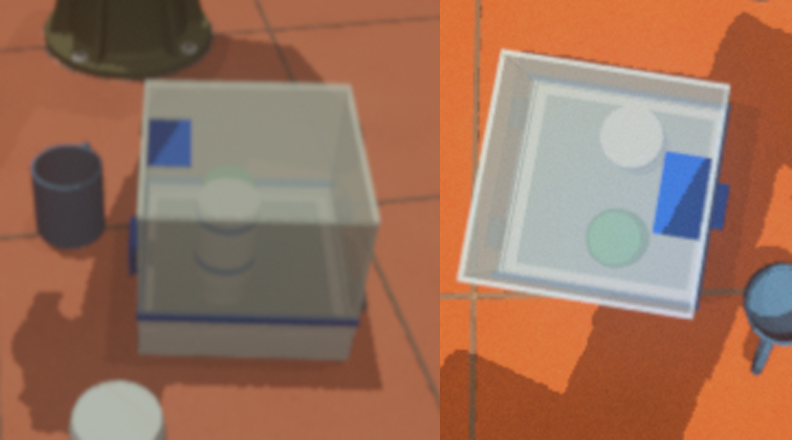

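The lid is shut: its front edge is level at about crop row 320 (321 expected at 0 rad), and the press hit a hard stop at exactly the shut height. The bottle is upright inside and the gripper is clear.

```bash
python3 -c "
from rig import robot
print(robot.hand_in())"
```

```text
the job is handed in; nothing more can be done
None
```

The bottle stands upside down over the free orange post with the clear lid pressed fully shut, and I handed the job in at about 21 s on the robot's clock; I inferred the catch from the lid hitting a hard stop at its shut height under 34 N, and the hand-in gave no verdict.

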